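# Mount the star wheel on the bottle indexer and hold it down

## Robot

A 7-joint arm with a two-finger parallel gripper is mounted at the origin on the work surface. World frame = base frame: x ahead of the robot, y to its left, z up, the work surface at z = 0. Lengths are in mm, angles in rad, forces in N, time in s.
With the tool pointing down it reaches from about 400 to 750 mm from the base axis. Payload 19.5 kg.
Tool frame: the origin (TCP) lies midway between the tips of the shut fingers; the grasp point (between the pads) lies 19 mm behind it; z points along the fingers, y is the direction in which the jaws open and shut (so a half turn about z gives the same grasp; the last joint's range is limited). The gripper opens to 85 mm and grips with 20 to 120 N. Pads are 22 mm wide; open, the fingers measure 114 mm over their backs; the gripper's body (76 mm by 85 mm) begins 54 mm behind the grasp point. The pads swing forward as they close: fully open they stand 13 mm farther back than shut.
Start: joints at [-1.283, 0.707, -0.028, 1.485, 0.022, 0.951, -0.075], TCP at [186.203, 543.988, 231.268] pointing down, gripper open.
Joint ranges: [-2.71, 2.71], [-0.32, 2.16], [-1.57, 1.52], [0, 2.45], [-1.46, 4.6], [0, 2.02], [-2.83, 2.83]. Speed limits (rad/s): [1.89, 1.89, 2.57, 2.57, 3.01, 3.01, 3.01].

## Interface

Orientations are given as a unit quaternion [x, y, z, w].
In Python, from workcell import r, effector, kin, imaging, order, sensors gives the robot as it stands. The module is installed in compiled form; this text tells all that it offers. Calls block until the motion is done:
- r.move_pose(position, orientation): joint-space move of the TCP to a pose.
- r.move_linear(position, velocity=150, attitude=None, max_force=None): straight line of the TCP; attitude=None keeps the orientation; velocity is the mean speed in mm/s. With max_force (N) it stops when the force on the tool has changed by that much, and returns True; else False.
- r.movej(angles): joint-space move.
- effector.ungrasp() and effector.clamp(grasp_force=None): open the fingers fully, or close them until they stop; grasp_force is the grip in N (None keeps the last).
- r.wait(seconds).
- kin.ik(position, orientation): joint angles nearest the present ones, or None.
- imaging.get_image(name): name is "side" or "top" or "wrist"; returns the picture (384x512x3 uint8, red, green, blue); there is no depth.
- imaging.camera_info(name): a dict with "fx", "fy", "cx", "cy" (pixels), "view" (4x4, takes a point from world to camera coordinates). Camera axes: x right, y down, z forward; pixel columns grow to the right and rows downward; lengths in mm; the calibration is good to about 2 mm. A picture is of the moment at which its call begins: read the wrist's pose just before it. camera_info takes no time and is no camera call; for the wrist camera it gives the pose at the moment of the call.
A pose or a line that the arm cannot do raises r.MotionError and nothing moves.
- order.finish_job(): hands the job in, once; it reports no verdict.
Trained networks look in the newest picture that a camera, given by its name, has taken for a name from the list of things; names that differ only in an ending like _2 or _b are one class to them, and where a whole thing is asked for, a point or a joint stands for the part that bears it (a point fixed in the world has none). Each returns a list of dicts, best first, with "p" (0 to 1); they miss things now and then, are a little off and sometimes report something else, mostly with a low value. They report only what shows in the picture. A call takes as long as a camera call. They do not tell look-alikes from the thing itself.
- imaging.silhouettes(camera, query): "mask" (384x512 bool, what is visible of it) and "rect" ([left, top, right, bottom] in pixels, round what is visible of it).
Readings, each from a call of its own:
- sensors.get_clock(): time.
- sensors.get_qpos(): joint angles.
- sensors.get_qvel(): joint speeds.
- sensors.get_effort(): joint torques, N m.
- sensors.get_ee_pos(): TCP position.
- sensors.get_tool_rot(): TCP orientation.
- sensors.get_ft_force(): force on the tool from outside, world axes, zero at the start.
- sensors.get_moment(): the same for the moment, N m.
- sensors.get_grip_width(): finger opening in mm.
Only numpy, scipy, OpenCV 4.12 (cv2) and the standard library are available. Lean on these libraries where they do the work, as an engineer would, in place of code of your own. Each camera call takes 0.05 s, during which the arm holds its last target.

## Task

Lift the orange star wheel up and off its storage post, turn it until its slots mesh with the splines of the indexer's brass drive shaft, and slide it fully home, pressing the sprung seat right down. Finish while still holding the wheel pressed home: do not let go. Leave the bottles and the other things on the bench where they are.

Things in the scene. Friction and masses are not known exactly. Their poses are not given: they have to be found in the camera images.
- wheel_handle (a point): Centre of the white grip block on top of the orange star wheel; z is the wheel's axis (up). The block is 24 mm thick along this x (close the fingers along x), 44 mm long along y, 40 mm high (20 mm above and below this point) and stands on a black 46 mm square hub. The wheel's underside is 62 mm below this point.
- wheel_under (a point): Centre of the star wheel's flat underside, at the mouth of its bore; axes as wheel_handle. The bore is blind, 36 mm deep: a 20 mm square core with four slots 9 mm wide along +-x and +-y that reach 17 mm from the axis.
- star_wheel: The whole loose star wheel, 0.25 to 0.42 kg; origin and axes as wheel_under. From below: orange plate 10 mm thick, 140 mm across, with four arms along +-x and +-y and four round bottle pockets between them; black hub up to 42 mm; white grip block up to 82 mm.
- post_top (a point): Top of the vertical round steel post (16 mm diameter) of the blue storage stand (fixed, foot 110 mm across). The star wheel starts resting on a blue shoulder 30 mm below this point, with the post inside its bore.
- shaft_top (a point): Top of the four splines of the upright brass drive shaft, on its axis; x and y run along the splines, z up. Splines: 7 mm wide, reaching 16 mm from the axis (1 mm clearance in the slots; the wheel fits every quarter turn). A nose stands 3 mm higher. A brake holds the shaft (2 N m). Its dark drive plate, 132 mm wide, 42 mm below, has four yellow marks in line with the splines.
- seat (a joint): Sprung black seat disc (60 mm across) around the drive shaft: 0 up, 0.008 m when pressed right down on its stop. Its top is 24 mm below shaft_top when up and 32 mm below when down. The spring pushes up with 7 N at the start of travel and 15 N at the end, so the wheel's own weight does not press it down.
- machine: White bottle indexer, fixed to the bench, origin under its centre on the shaft axis: housing 180 x 180 mm, 60 mm high, and along its +x side a grey control pod 92 mm high, from 89 to 135 mm out from the axis.
- tape_roll: Roll of brown tape standing on its flat side, 96 mm across, 48 mm high; bystander. Origin centre of underside.
- screwdriver: Screwdriver lying on the bench; bystander.
- cap_tub: White tub, 90 mm across, 60 mm high; bystander. Origin centre of underside.
- bottle_a: Small dark bottle with white cap, 46 mm across, 95 mm high; bystander. Origin centre of underside.
- bottle_b: Small dark bottle with white cap, 46 mm across, 95 mm high; bystander. Origin centre of underside.
- bottle_c: Small dark bottle with white cap, 46 mm across, 95 mm high; bystander. Origin centre of underside.
Not all that is in view belongs to the job. Of the things that look like the star_wheel, the smaller one is meant.

How it is judged (in metres and radians):
On the way, in this order (a step that is already met when the one before it is completed fails the run):
1. the wheel is lifted clear of its post (z of wheel_under in the frame of post_top above 0.003 m and contact force between the fingers and star_wheel above 1 N), for 0.1 s.
2. the splines have entered the wheel's bore (horizontal distance between wheel_under and shaft_top below 0.003 m and angle between wheel_under's own z axis and vertical below 0.06 rad and (angle between the x axis of wheel_under and the x axis of shaft_top, either way round below 0.1 rad or angle between the x axis of wheel_under and the y axis of shaft_top, either way round below 0.1 rad) and z of wheel_under in the frame of shaft_top below -0.008 m), for 0.1 s.
At the end, for the whole second after the job is handed in: The star wheel sits on the drive shaft, centred within 3 mm, upright within 3.4 degrees, slots in line with the splines within 6 degrees, underside at least 29 mm below the spline tops, the seat pressed down by more than 6 of its 8 mm, the wheel at rest and still held down by the gripper (horizontal distance between wheel_under and shaft_top below 0.003 m and angle between wheel_under's own z axis and vertical below 0.06 rad and (angle between the x axis of wheel_under and the x axis of shaft_top, either way round below 0.1 rad or angle between the x axis of wheel_under and the y axis of shaft_top, either way round below 0.1 rad) and z of wheel_under in the frame of shaft_top below -0.029 m and value of joint seat above 0.006 m and contact force between the fingers and star_wheel above 2 N and linear speed of star_wheel below 0.02 m/s); the arm keeps its last pose, push and grip.
It fails at once if a bystander was moved more than 30 mm or a bottle tipped over (distance of any of bottle_a, bottle_b, bottle_c, tape_roll, screwdriver, cap_tub from where it was at the start of the episode above 0.03 m or angle between any of bottle_a, bottle_b, bottle_c's own z axis and vertical above 0.5 rad).
It also fails if it takes over 45 s, if anything falls off the work surface, if the arm or the gripper's body presses on something with over 40 N, if the wrist force passes 120 N, or if a joint passes its speed limit or range.

## Working session

There is one attempt and no reset: what is moved stays moved. The work goes in short steps, each a Python script; the robot and the scene stay as the last script left them, time stands still between calls to the robot, and variables do not carry over. Pictures are saved under pics/ and viewed, and the job is handed in when it is done.

```bash
mkdir -p pics
python3 - <<'E'
from workcell import r, effector, kin, imaging, order, sensors
import cv2, numpy as np
for n in ["side","top","wrist"]:
    im=imaging.get_image(n); cv2.imwrite(f"pics/{n}0.png",im[:,:,::-1])
    c=imaging.camera_info(n); print(n,c["fx"],c["fy"],c["cx"],c["cy"]);print(np.round(c["view"],4))
print(sensors.get_clock(),sensors.get_ee_pos(),sensors.get_tool_rot(),sensors.get_grip_width())
E
```

```text
side 365.05839108151804 365.05839108151804 252.13720478060452 193.64588612301492
[[ 8.8290000e-01 -4.6940000e-01 -5.0000000e-03 -3.9751240e+02]
 [-2.9890000e-01 -5.5380000e-01 -7.7720000e-01  2.2642280e+02]
 [ 3.6200000e-01  6.8770000e-01 -6.2930000e-01  1.1409199e+03]
 [ 0.0000000e+00  0.0000000e+00  0.0000000e+00  1.0000000e+00]]
top 355.76783364407464 355.76783364407464 255.81872263040546 190.22311324632835
[[-2.1900000e-02 -9.9950000e-01  2.0500000e-02 -1.7831200e+01]
 [-9.8750000e-01  1.8500000e-02 -1.5630000e-01  4.5707380e+02]
 [ 1.5580000e-01 -2.3700000e-02 -9.8750000e-01  1.1916962e+03]
 [ 0.0000000e+00  0.0000000e+00  0.0000000e+00  1.0000000e+00]]
wrist 337.65279295946476 337.65279295946476 254.17581339222355 194.43202928057266
[[ 3.231000e-01  9.464000e-01 -3.000000e-04 -5.754320e+02]
 [ 9.106000e-01 -3.108000e-01  2.724000e-01 -3.481800e+01]
 [ 2.577000e-01 -8.820000e-02 -9.622000e-01  3.785525e+02]
 [ 0.000000e+00  0.000000e+00  0.000000e+00  1.000000e+00]]
0.15 [186.1284812  543.82511554 230.91878774] [ 1.64133734e-01  9.86437994e-01 -4.44327668e-04 -6.04764790e-05] 85.27560090083598
```

View pics/side0.png

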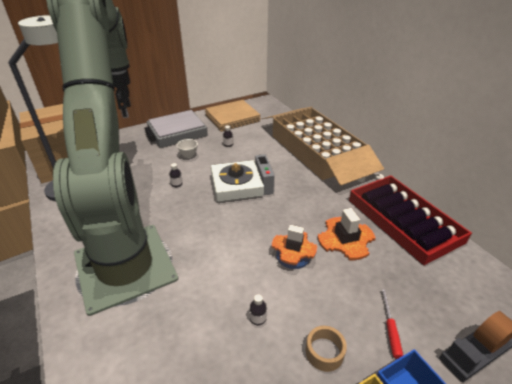

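View pics/top0.png

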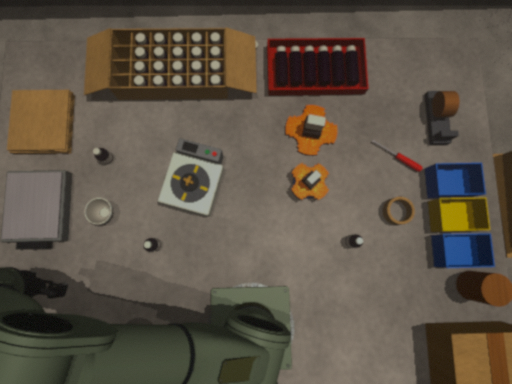

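View pics/wrist0.png

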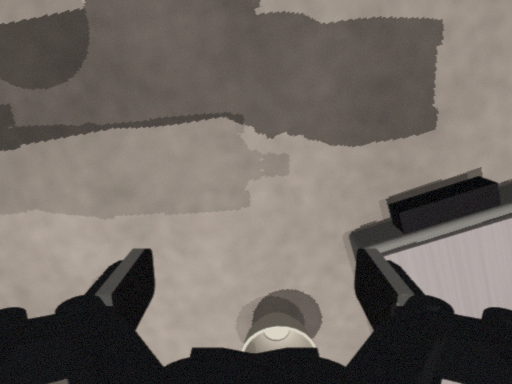

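Candidates for the star wheel are the smaller orange wheel at top (310,181) / side (294,245), which sits over a blue stand, and the larger one at top (312,130) / side (347,235). By the description I choose the smaller, and I'll check it in crops.

```bash
cat > h.py <<'E'
from workcell import r, effector, kin, imaging, order, sensors
import cv2, numpy as np
def proj(name_or_c,P):
    c=imaging.camera_info(name_or_c) if isinstance(name_or_c,str) else name_or_c
    V=np.array(c["view"]);p=V[:3,:3]@np.array(P,float)+V[:3,3]
    return np.array([c["fx"]*p[0]/p[2]+c["cx"],c["fy"]*p[1]/p[2]+c["cy"]])
def ray(c,uv):
    V=np.array(c["view"]);R=V[:3,:3];o=-R.T@V[:3,3]
    d=R.T@np.array([(uv[0]-c["cx"])/c["fx"],(uv[1]-c["cy"])/c["fy"],1]);return o,d/np.linalg.norm(d)
def tri(obs):
    A=np.zeros((3,3));b=np.zeros(3)
    for c,uv in obs:
        o,d=ray(c,uv);M=np.eye(3)-np.outer(d,d);A+=M;b+=M@o
    return np.linalg.solve(A,b)
def onz(c,uv,z):
    o,d=ray(c,uv);return o+d*(z-o[2])/d[2]
def crop(im,x0,y0,x1,y1,s,fn):
    cv2.imwrite(fn,cv2.resize(im[y0:y1,x0:x1,::-1],None,fx=s,fy=s,interpolation=cv2.INTER_CUBIC))
E
python3 - <<'E'
from h import *
t=cv2.imread("pics/top0.png")[:,:,::-1];s=cv2.imread("pics/side0.png")[:,:,::-1]
a=cv2.resize(t[95:215,270:350],None,fx=5,fy=5,interpolation=2);b=cv2.resize(s[195:275,260:380],None,fx=5,fy=5,interpolation=2)
cv2.imwrite("pics/c1.png",a[:,:,::-1]);cv2.imwrite("pics/c2.png",b[:,:,::-1])
crop(t,150,130,240,225,6,"pics/c3.png");crop(s,200,145,290,210,6,"pics/c4.png")
T=imaging.camera_info("top");S=imaging.camera_info("side")
print(tri([(T,(313,180)),(S,(295,232))]),tri([(T,(189,181)),(S,(236,172))]))
E
```

```text
[ 478.64940151 -214.36694752  110.59263862] [485.80614828 197.19185962  71.54588323]
```

View pics/c1.png

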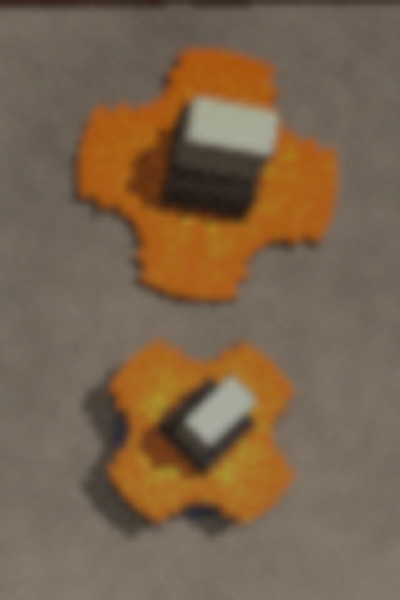

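View pics/c2.png

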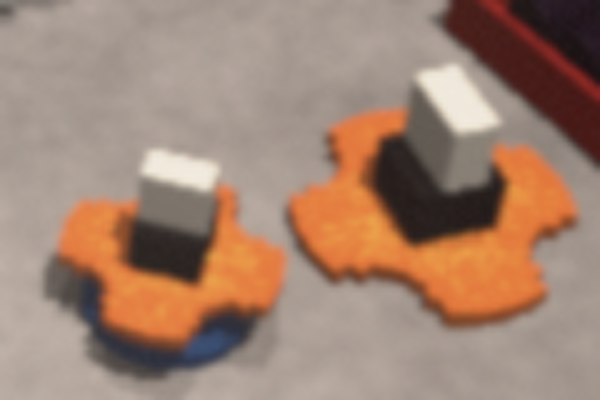

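View pics/c3.png

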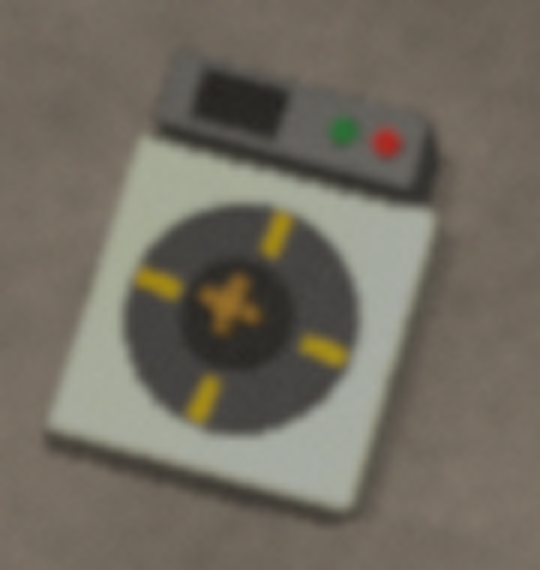

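View pics/c4.png

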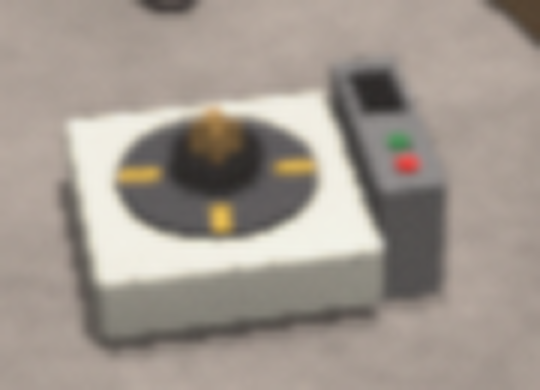

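The crops confirm it: the small wheel at top (310,181) has the blue stand foot showing under it, while the large one lies on the bench. The shaft cross is at top ≈(188.7,181) with its yellow marks visible. Next I'll take a close wrist view of the shaft and then the wheel.

```bash
cat >> h.py <<'E'
from scipy.spatial.transform import Rotation as Ro
def quat(a): return (Ro.from_euler('z',a)*Ro.from_euler('x',np.pi)).as_quat()
def yaw():
    x=Ro.from_quat(sensors.get_tool_rot()).as_matrix()[:,0]; return np.arctan2(x[1],x[0])
E
python3 - <<'E'
from h import *
T=imaging.camera_info("top");S=imaging.camera_info("side")
print("nose",tri([(T,(188.7,180.7)),(S,(235.7,163.3))]))
W=imaging.camera_info("wrist");V=np.array(W["view"]);o=-V[:3,:3].T@V[:3,3]
R=Ro.from_quat(sensors.get_tool_rot()).as_matrix()
print("cam in tool",R.T@(o-sensors.get_ee_pos()),"axis",R.T@V[2,:3],"yaw",yaw())
for a in np.arange(-3,3.2,0.5):
    q=kin.ik([487,197,250],quat(a));q2=kin.ik([476,-213,250],quat(a))
    print(round(a,2),None if q is None else np.round(q,2),None if q2 is None else np.round(q2,2))
E
```

```text
nose [480.22985157 189.81133031 117.72403153]
cam in tool [  70.05237881    0.55178887 -142.65716466] axis [-2.72357130e-01  8.23799012e-04  9.62195882e-01] yaw 2.811833088477433
-3.0 [-0.32  0.61 -0.23  1.63  0.17  0.91  1.1 ] [ 0.51  0.61 -0.27  1.65  0.2   0.91  1.88]
-2.5 [-0.23  0.63 -0.39  1.63  0.28  0.94  1.49] [ 0.59  0.62 -0.42  1.64  0.3   0.94  2.27]
-2.0 [-0.15  0.65 -0.54  1.63  0.38  0.97  1.89] [ 0.67  0.65 -0.57  1.64  0.4   0.97  2.67]
-1.5 [-0.08  0.68 -0.69  1.62  0.49  1.02  2.29] [-0.18  0.94  1.3   1.67 -0.94  1.29 -1.76]
-1.0 [-0.01  0.71 -0.84  1.62  0.59  1.08  2.69] [-0.18  0.94  1.3   1.67 -0.94  1.29 -1.26]
-0.5 [-0.98  0.94  1.3   1.65 -0.94  1.3  -1.57] [-0.13  0.83  1.08  1.67 -0.79  1.15 -0.91]
0.0 [-0.82  0.71  0.73  1.65 -0.55  1.   -1.47] [ 0.    0.7   0.7   1.66 -0.52  0.98 -0.69]
0.5 [-0.75  0.67  0.57  1.65 -0.43  0.95 -1.09] [ 0.07  0.66  0.55  1.66 -0.41  0.94 -0.3 ]
1.0 [-0.66  0.64  0.39  1.64 -0.29  0.92 -0.72] [ 0.14  0.64  0.4   1.66 -0.3   0.91  0.08]
1.5 [-0.59  0.62  0.26  1.64 -0.19  0.9  -0.32] [ 0.22  0.62  0.25  1.65 -0.18  0.89  0.47]
2.0 [-0.51  0.61  0.13  1.64 -0.09  0.89  0.08] [ 0.3   0.61  0.1   1.65 -0.07  0.89  0.86]
2.5 [-0.44  0.61 -0.01  1.64  0.01  0.9   0.48] [ 0.38  0.6  -0.04  1.65  0.03  0.89  1.26]
3.0 [-0.36  0.61 -0.15  1.63  0.11  0.91  0.88] [ 0.46  0.61 -0.19  1.65  0.14  0.9   1.65]
```

Run:
```python
from h import *
import pickle
obs={}
def shot(n,xy,a,z=240):
    r.move_pose([*xy,z],quat(a)); r.wait(0.3)
    c=imaging.camera_info("wrist");im=imaging.get_image("wrist");cv2.imwrite(f"pics/{n}.png",im[:,:,::-1]);obs[n]=c
shot("s1",(484,195),2.81)
shot("s2",(484,195),1.5)
shot("w1",(476,-213),2.3,250)
shot("w2",(476,-213),1.0,250)
pickle.dump(obs,open("obs.pkl","wb"));print(sensors.get_clock())
```

```text
6.7083
```

View pics/s1.png

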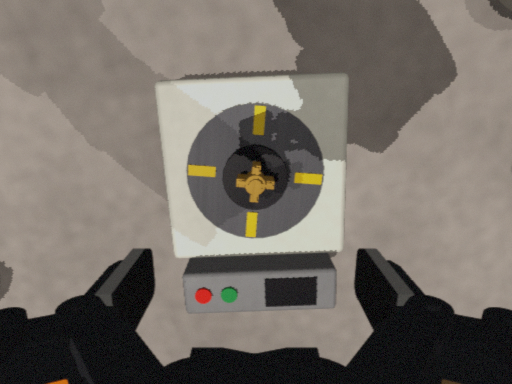

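View pics/s2.png

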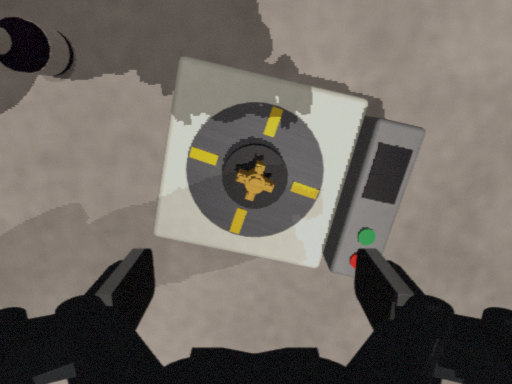

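View pics/w1.png

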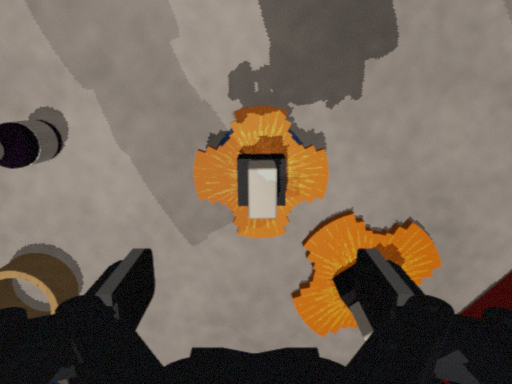

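View pics/w2.png

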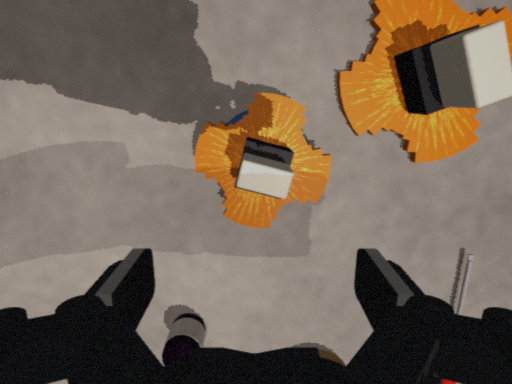

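Run:
```python
from h import *
I={n:cv2.imread(f"pics/{n}.png")[:,:,::-1] for n in("s1","s2","w1","w2")}
f=lambda im:cv2.resize(im,(400,300),interpolation=2)
for a,b,o,q1,q2 in[("w1","w2","zw",(190,100,340,240),(190,85,340,235)),("s1","s2","zs",(180,95,330,245),(180,95,330,245))]:
    g=lambda n,q:cv2.resize(I[n][q[1]:q[3],q[0]:q[2]],(400,400*(q[3]-q[1])//150),interpolation=2)
    A,B=g(a,q1),g(b,q2);h=min(len(A),len(B));cv2.imwrite(f"pics/{o}.png",np.hstack([A[:h],B[:h]])[:,:,::-1])
for n in("s1","s2"):
    im=I[n];hsv=cv2.cvtColor(np.ascontiguousarray(im),cv2.COLOR_RGB2HSV)
    m=((hsv[...,1]>150)&(hsv[...,0]>15)&(hsv[...,0]<35)&(hsv[...,2]>70)).astype(np.uint8)
    k,l,st,ce=cv2.connectedComponentsWithStats(m)
    for i in range(1,k):
        if st[i,4]>40:print(n,st[i],ce[i].round(1))
```

```text
s1 [253 106  13  29 317] [258.9 120. ]
s1 [236 162  39  40 742] [254.9 182.1]
s1 [188 165  28  12 285] [201.3 170.4]
s1 [294 172  28  13 282] [307.7 178.1]
s1 [246 212  11  25 247] [251.1 224. ]
s2 [264 107  19  30 316] [272.9 121.3]
s2 [189 147  29  18 295] [203.2 155.6]
s2 [236 161  38  40 744] [254.6 180.8]
s2 [291 182  28  17 264] [304.1 189.9]
s2 [229 208  18  26 249] [237.6 220.4]
```

View pics/zw.png

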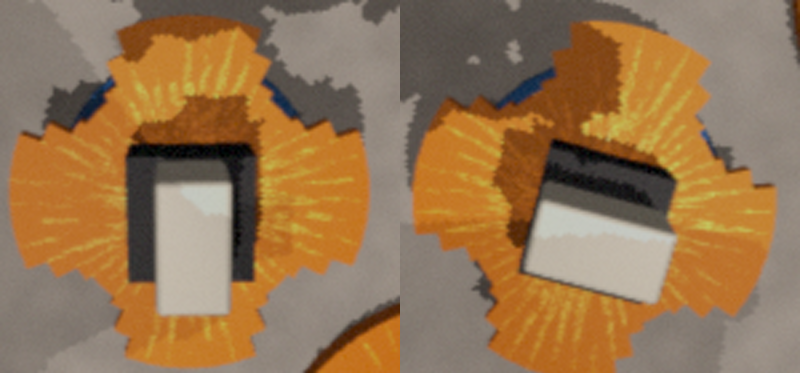

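View pics/zs.png

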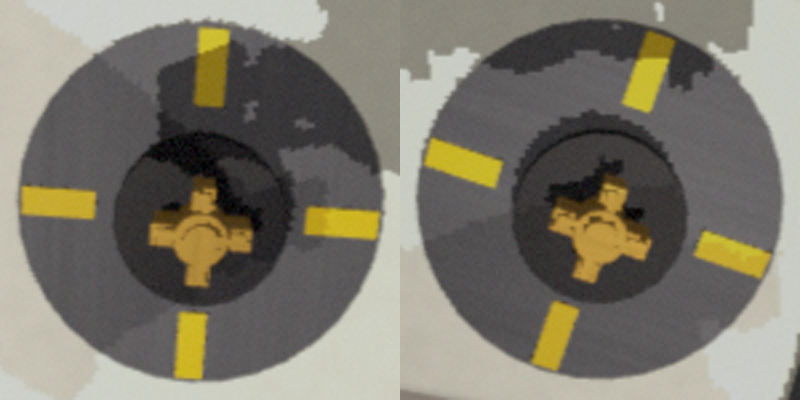

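```bash
cat > fit.py <<'E'
from h import *
import pickle
from scipy.optimize import least_squares
C=pickle.load(open("obs.pkl","rb"))
def w(pts,dx,oy): return [((x-dx)/2.6667+190-.3,y/2.6667+oy-.3) for x,y in pts]
bt=[np.array([sx*12,sy*22,82.]) for sx,sy in[(-1,1),(1,1),(1,-1),(-1,-1)]]
ht=[np.array([sx*23,sy*23,42.]) for sx,sy in[(-1,1),(1,1),(1,-1),(-1,-1)]]
b1=w([(156,183),(231,183),(231,315),(157,316)],0,100);h1=w([(128,157),(254,157),(253,281),(128,281)],0,100)
b2=w([(677,233),(658,304),(522,271),(542,200)],400,85)
def T(p,P): return Ro.from_euler('z',p[3]).apply(P)+np.array(p[:3])
def res(p,mode=0):
    e=[]
    for o,m,c in[(b1,bt,"w1"),(h1,ht,"w1"),(b2,bt,"w2")]:
        for uv,P in zip(o,m): e.append(proj(C[c],T(p,P))-np.array(uv))
    return np.concatenate(e)
best=min((least_squares(res,[476,-213,30,a]) for a in np.arange(0,6.3,.7)),key=lambda s:s.cost)
print("wheel_under",best.x.round(3),"rms",np.sqrt(np.mean(best.fun**2)),np.abs(best.fun).max());wx=best.x
# shaft: marks at z-42, radius rm; nose z+3
M={"s1":[(258.9,120),(307.7,178.1),(251.1,224),(201.3,170.4)],"s2":[(272.9,121.3),(304.1,189.9),(237.6,220.4),(203.2,155.6)]}
N={"s1":(254.4,184.8),"s2":(255.6,184.1)}
def res2(p):
    e=[]
    for n,off in(("s1",0),("s2",p[5])):
        for i,uv in enumerate(M[n]):
            a=p[3]-i*np.pi/2
            P=np.array([p[0]+p[4]*np.cos(a+ (off)),p[1]+p[4]*np.sin(a+off),p[2]-42])
            e.append(proj(C[n],P)-np.array(uv))
        e.append(proj(C[n],[p[0],p[1],p[2]+3])-np.array(N[n]))
    return np.concatenate(e)
# full 2-view with p5=0 (same mark order if same physical mark on top)
def r3(p): return res2([*p,0.])
def r4(p): return res2([*p,np.pi/2])
S=min((least_squares(f,[484,195,105,a,52]) for a in np.arange(0,6.3,.5) for f in(r3,r4,lambda p:res2([*p,-np.pi/2]))),key=lambda s:s.cost)
print("shaft_top",S.x.round(3),"rms",np.sqrt(np.mean(S.fun**2)),np.abs(S.fun).max());sx=S.x
if __name__=="__main__":
    Tc=imaging.camera_info("top");Sc=imaging.camera_info("side")
    for c,n in((Tc,"top"),(Sc,"side")):
        print(n,"blk top",proj(c,T(wx,[0,0,82.])).round(1),"nose",proj(c,[sx[0],sx[1],sx[2]+3]).round(1))
E
python3 fit.py
```

```text
wheel_under [ 491.135 -226.317  -32.758    0.69 ] rms 23.04742211083135 62.88452606217385
shaft_top [483.865 196.576 106.603   2.738  51.306] rms 0.324520142323738 0.8552700256422554
top blk top [313.5 178.7] nose [187.2 179.7]
side blk top [298.  247.4] nose [235.5 164. ]
```

```bash
sed -i 's/^b2=.*/b2=w([(522,271),(542,200),(677,233),(658,304)],400,85)/' fit.py; python3 fit.py
python3 - <<'E'
from h import *
Tc=imaging.camera_info("top");Sc=imaging.camera_info("side")
print("big handle", tri([(Tc,(316,119)),(Sc,(351,215))]))
E
```

```text
wheel_under [ 485.47  -212.788   37.195    0.741] rms 0.5271677588524709 1.2794188608067145
shaft_top [483.865 196.576 106.603   2.738  51.306] rms 0.324520142323738 0.8552700256422554
top blk top [313.3 176.4] nose [187.2 179.7]
side blk top [295.6 229.2] nose [235.5 164. ]
big handle [ 683.64834495 -233.03114098  107.39499015]
```

Fits: wheel_under is at (485.5, −212.8, 37) with yaw 0.741, and shaft_top is at (483.9, 196.6, 106.6) with spline yaw 1.167 mod 90°. Both reproject into the side and top views within about 2 px. Next is the grasp.

Run:
```python
from h import *
a=2.312
r.move_pose([485.5,-212.8,200],quat(a))
print(r.move_linear([485.5,-212.8,82],velocity=120,max_force=15),sensors.get_ee_pos(),sensors.get_ft_force())
im=imaging.get_image("wrist");cv2.imwrite("pics/g1.png",im[:,:,::-1])
effector.clamp(80)
r.wait(.2)
print(sensors.get_grip_width(),sensors.get_ee_pos(),yaw(),sensors.get_ft_force(),sensors.get_moment(),sensors.get_clock())
im=imaging.get_image("wrist");cv2.imwrite("pics/g2.png",im[:,:,::-1])
```

```text
False [ 485.77435629 -212.91585553   82.59607078] [-0.12386936  0.71377688 -0.16603346]
22.645188952861876 [ 485.43278056 -212.94034887   82.21072263] 2.3118486938293454 [-0.57181617 -0.75442615  5.16325949] [-0.00045403  0.2632499   0.0150185 ] 9.6667
```

View pics/g2.png

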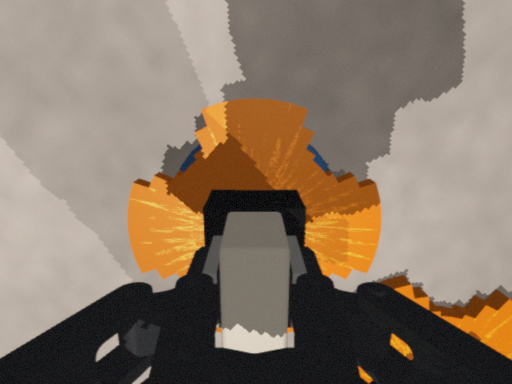

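The fingers hold the white block, with the hub at (254,215) and the block at (254,280), square in the image. Lifting and carrying next.

Run:
```python
from h import *
import pickle
a=2.312
r.move_linear([485.5,-212.8,205],velocity=100); r.wait(.3)
print(sensors.get_grip_width(),sensors.get_ee_pos(),sensors.get_ft_force(),sensors.get_moment())
r.move_pose([483.9,196.6,205],quat(2.738)); r.wait(.4)
print(sensors.get_ee_pos(),yaw(),sensors.get_clock())
o={}
for n in("wrist","side","top"):
    o[n]=imaging.camera_info(n);im=imaging.get_image(n);cv2.imwrite(f"pics/h_{n}.png",im[:,:,::-1])
pickle.dump(o,open("h.pkl","wb"))
s=cv2.imread("pics/h_side.png")[:,:,::-1];crop(s,190,100,300,210,6,"pics/h_sc.png")
```

```text
23.123713608929545 [ 485.46174427 -212.76365672  204.8444452 ] [-0.85811215 -0.44162309 -2.59115844] [ 0.01313255 -0.03350547  0.04284132]
[483.96915223 196.40559776 205.00170081] 2.737647291813657 13.3167
```

View pics/h_wrist.png

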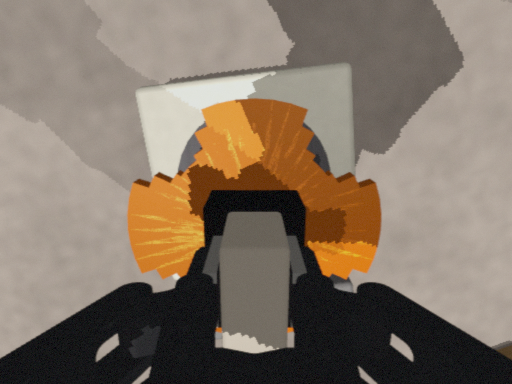

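View pics/h_sc.png

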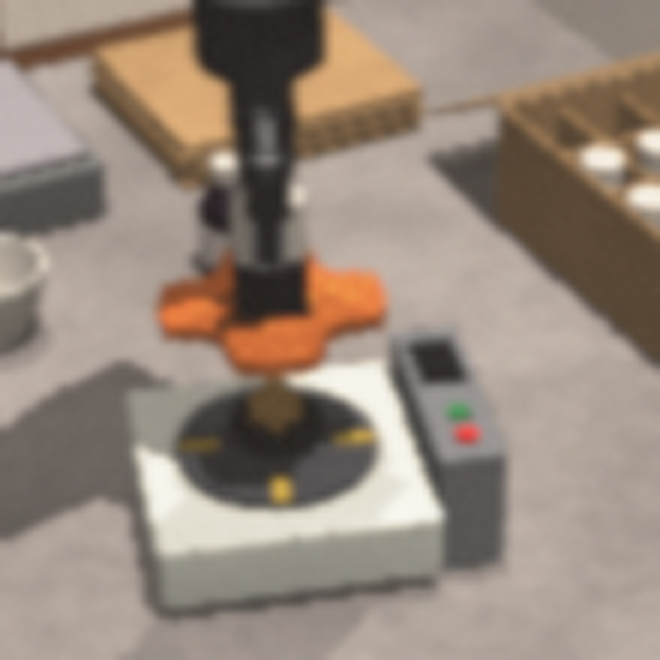

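```bash
python3 - <<'E'
from h import *
import pickle
o=pickle.load(open("h.pkl","rb"));W=o["wrist"]
p=np.array([483.97,196.41,205.0]);a=2.7376
f=lambda x,y,z:proj(W,p+Ro.from_euler('z',a).apply([x,y,z-45])).round(1)
for off in(0,2,-2):
  print(off,"arm tip",f(70+off,0,10),"hub far top",f(23+off,23,42),f(23+off,-23,42),"hub bottom far",f(23+off,23,10),"blk top near",f(12+off,0,82),f(22+off,12,82),f(22+off,-12,82))
print("side arms",f(0,70,10),f(0,-70,10))
E
python3 - <<'E'
import cv2
im=cv2.imread("pics/h_wrist.png");cv2.imwrite("pics/hz.png",cv2.resize(im[80:380,110:400],None,fx=2.7,fy=2,interpolation=2)[:600,:800])
E
```

```text
0 arm tip [253.1  99.1] hub far top [202.1 206.9] [303.7 207. ] hub bottom far [210.8 188.8] blk top near [252.5 272.5] [217.2 246. ] [287.8 246. ]
2 arm tip [253.1  95. ] hub far top [201.9 202.7] [303.8 202.7] hub bottom far [210.7 185.2] blk top near [252.5 267.3] [217.  240.5] [288.  240.6]
-2 arm tip [253.1 103.2] hub far top [202.3 211.1] [303.5 211.2] hub bottom far [210.9 192.3] blk top near [252.5 277.6] [217.4 251.4] [287.7 251.4]
side arms [128.6 228.3] [377.4 228.4]
```

View pics/hz.png

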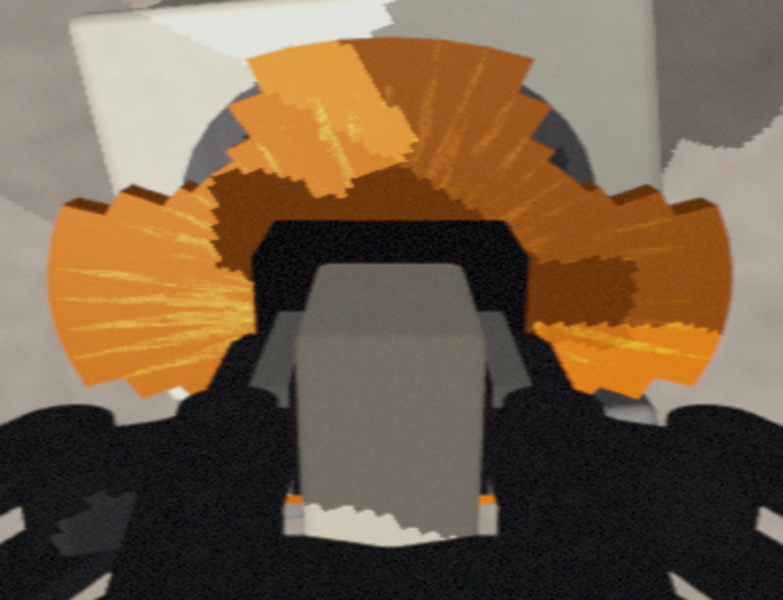

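```bash
cat > fit2.py <<'E'
from fit import *
AS={"s1":2.81,"s2":1.5,"w1":2.3,"w2":1.0}
def B(n,b): return Ro.from_euler('z',AS[n]).apply([b[0],-b[1]*-1,0])
def rr(p):
    e=[]
    for n in("s1","s2"):
        d=B(n,p[5:7])
        for i,uv in enumerate(M[n]):
            a=p[3]-(i)*np.pi/2
            if n=="s2":a=a+K
            e.append(proj(C[n],d+[p[0]+p[4]*np.cos(a),p[1]+p[4]*np.sin(a),p[2]-42])-np.array(uv))
        e.append(proj(C[n],d+[p[0],p[1],p[2]+3])-np.array(N[n]))
    return np.concatenate(e)
def fitK(k):
    global K;K=k;return min((least_squares(rr,[484,196,106,a,51,0,0]) for a in(1.167,2.738,4.3,5.88)),key=lambda s:s.cost)
s=min((fitK(k) for k in(0,np.pi/2,-np.pi/2)),key=lambda s:s.cost)
print("shaft",s.x.round(3),np.sqrt(np.mean(s.fun**2)))
def rw(p):
    e=[]
    for o,m,c in[(b1,bt,"w1"),(h1,ht,"w1"),(b2,bt,"w2")]:
        d=B(c,p[4:6])
        for uv,P in zip(o,m): e.append(proj(C[c],T(p,P)+d)-np.array(uv))
    return np.concatenate(e)
w_=least_squares(rw,[*wx,0,0]);print("wheel",w_.x.round(3),np.sqrt(np.mean(w_.fun**2)))
E
python3 fit2.py
```

```text
wheel_under [ 485.47  -212.788   37.195    0.741] rms 0.5271677588524709 1.2794188608067145
shaft_top [483.865 196.576 106.603   2.738  51.306] rms 0.324520142323738 0.8552700256422554
shaft [ 4.83794e+02  1.96567e+02  9.12630e+01  2.73800e+00  5.37970e+01
 -3.49600e+00 -1.45000e-01] 0.2690618677564577
wheel [ 4.85365e+02 -2.12484e+02  3.30430e+01  7.41000e-01 -1.44800e+00
 -1.69000e-01] 0.360334399789457
```

Run:
```python
from h import *
q=quat(2.738)
r.move_linear([483.85,196.55,165],velocity=100,attitude=q);r.wait(.2)
f0=sensors.get_ft_force()
h=r.move_linear([483.85,196.55,138],velocity=40,max_force=8)
r.wait(.2)
print(h,sensors.get_ee_pos(),yaw(),f0,sensors.get_ft_force(),sensors.get_moment(),sensors.get_clock())
im=imaging.get_image("side");crop(im,190,100,300,210,6,"pics/i_sc.png")
```

```text
False [483.93498347 196.56980676 138.18691445] 2.7379615527662042 [ 0.09238853  0.01226438 -2.6797763 ] [ 0.02951351  0.14582792 -3.42543865] [-0.00918982  0.0299409  -0.01326685] 15.2417
```

View pics/i_sc.png

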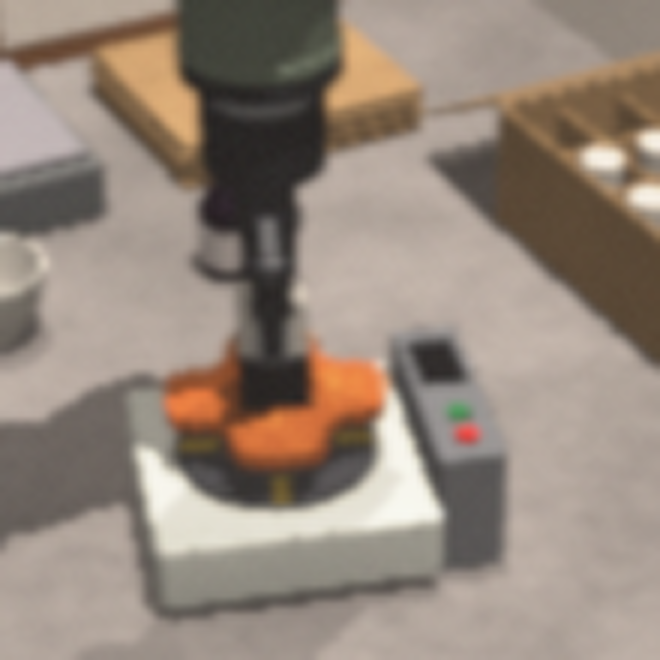

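The wheel is now over the shaft with its plate close above the drive plate, and there was no contact force, so the splines have entered. Next I press it home under force monitoring.

Run:
```python
from h import *
for z in (130,127,125,123,121,119.5,118.5):
    h=r.move_linear([483.85,196.55,z],velocity=30,max_force=30);r.wait(.15)
    print(z,h,sensors.get_ee_pos().round(2),sensors.get_ft_force().round(2),round(sensors.get_grip_width(),2),sensors.get_clock())
    if sensors.get_ft_force()[2]>22: break
```

```text
130 False [483.9  196.55 130.06] [-0.37 -0.01 -3.56] 22.97 15.8583
127 False [483.87 196.54 127.02] [ 0.8   0.84 -2.13] 23.52 16.2583
125 False [484.  196.6 125.2] [-0.48 -0.89  5.04] 23.06 16.6583
123 False [484.   196.59 123.22] [-0.51  0.17  7.79] 23.14 17.0583
121 False [484.03 196.61 121.31] [-1.2  -0.45  8.36] 22.97 17.4583
119.5 False [484.03 196.61 119.85] [-2.11 -0.49  9.5 ] 22.85 17.8583
118.5 False [484.05 196.6  118.9 ] [-1.13  0.45 11.27] 23.15 18.2583
```

Run:
```python
from h import *
for z in (117.5,116.5,115.5,114.5,113.5):
    h=r.move_linear([483.85,196.55,z],velocity=30,max_force=40);r.wait(.2)
    f=sensors.get_ft_force()
    print(z,h,sensors.get_ee_pos().round(2),f.round(2),round(sensors.get_grip_width(),2),sensors.get_clock())
    if f[2]>24: break
for n in("side","wrist","top"):
    im=imaging.get_image(n);cv2.imwrite(f"pics/j_{n}.png",im[:,:,::-1])
    if n=="side":crop(im,190,100,300,210,6,"pics/j_sc.png")
print(yaw())
```

```text
117.5 False [484.07 196.62 118.16] [-2.37 -1.66 16.83] 23.19 18.7083
116.5 False [484.19 196.62 118.07] [-6.61 -2.78 39.29] 22.97 19.1583
2.7378292677946137
```

View pics/j_sc.png

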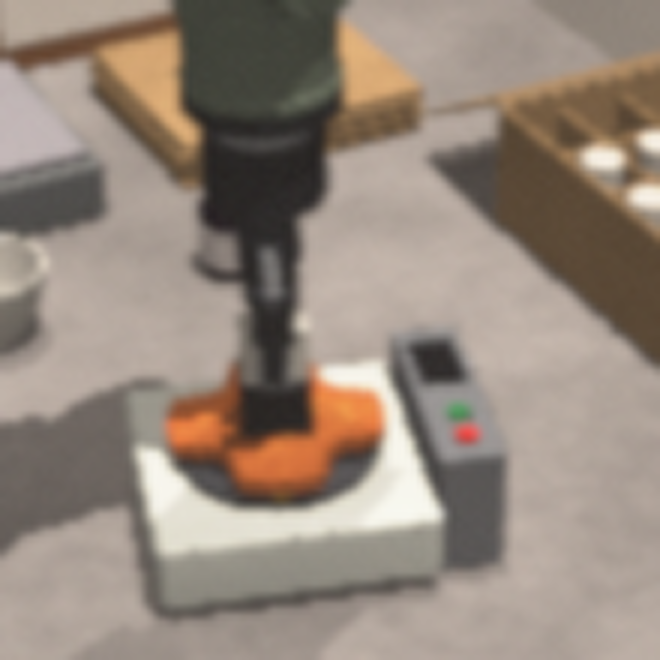

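View pics/j_wrist.png

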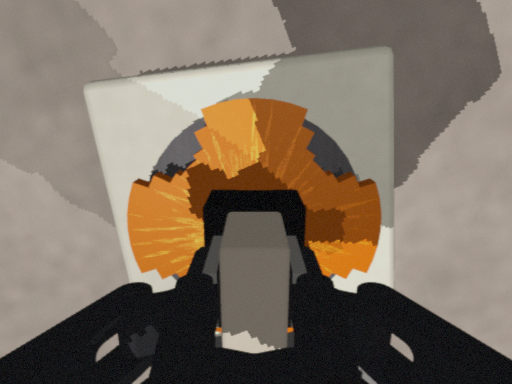

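The force rose sharply at z = 118.1, about 8 mm after the seat was first touched, so the seat is on its stop. The wheel has not moved in the hand. I'll ease the push a little and hand in.

Run:
```python
from h import *
r.move_linear([483.85,196.55,117.1],velocity=10);r.wait(.3)
print(sensors.get_ee_pos().round(2),sensors.get_ft_force().round(2),sensors.get_grip_width(),yaw(),np.abs(sensors.get_qvel()).max(),sensors.get_clock())
order.finish_job()
```

```text
[484.09 196.62 118.11] [-4.25 -1.86 25.66] 23.009260204535828 2.7379493287196706 0.0027089446454142078 19.8583
the job is handed in; nothing more can be done
```

I lifted the smaller star wheel off its blue stand and turned it about 24° in line with the shaft splines. I then slid it on and pressed it down, and handed the job in at 19.9 s with the gripper still holding it.

- **Seat:** the seat was first touched at about TCP z = 126 mm. The push then rose slowly to about 11 N by 118.9 mm and steeply to 39 N at 118.1 mm, so the full 8 mm of travel was used. I eased the push to about 26 N (118.11 mm) before handing in.
- **Alignment and grip:** at the end the TCP was within about 0.3 mm of the fitted shaft axis and the yaw within 0.001 rad of the fitted spline angle. The grip width was a steady 23 mm, the arm was at rest, and the wrist view showed no slip in the hand.
- **Small disagreements:** the wheel's image in the wrist camera sat about 0.8 mm to one side of where I expected, which I took as calibration error because it went on freely. A small side force of about 4.6 N remained at the end.
- **Not checked:** I did not measure the bystanders' positions afterwards. Nothing on the way gave an unexpected contact force.

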